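Post a machined jaw through the sprung flap of a parts drop box

ROBOT

A 6-joint arm with a two-finger parallel gripper is mounted at the origin on the work surface. World frame = base frame: x ahead of the robot, y to its left, z up, the work surface at z = 0. Lengths are in m, angles in rad, forces in N, time in s.
With the tool pointing down it reaches from about 0.4 to 0.825 m from the base axis. Payload 7 kg.
Tool frame: the origin (TCP) lies at the very end of the fingers, on their centre line; the grasp point (between the pads) lies 19 mm behind it; z points along the fingers, x is the direction in which the jaws open and shut, and the axes are right-handed (so a half turn about z gives the same grasp; the last joint's range is limited). The gripper opens to 88 mm and grips with 3 to 60 N. Pads are 19 mm wide; open, the fingers measure 130 mm over their backs; the gripper's body (78 mm by 193 mm) begins 47 mm behind the grasp point.
Start: joints at [1.612, 0.359, 0.012, 0, -1.224, -0.288], TCP at [0.165, 0.655, 0.227] pointing down, gripper open.
Joint ranges: [-3.07, 3.07], [-1.43, 2.12], [-1.02, 1.25], [-3.03, 1.67], [-3.05, -0], [-3.03, 3.03]. Speed limits (rad/s): [2.39, 2.39, 3.01, 3.14, 3.14, 3.14].

INTERFACE

Orientations are given as [roll, pitch, yaw] about the fixed x, y, z axes, in that order (R = Rz(yaw) Ry(pitch) Rx(roll)).
In Python, from station import telemetry, grab_frame, arm, regions_of, pinpoint gives the robot as it stands. The module is installed in compiled form; this text tells all that it offers.
- The arm moves only by the shell command python3 -m inch 'ROWS' [FORCE]. ROWS is text: rows parted by semicolons, each of 7 numbers parted by spaces: the opening, from 0 (shut) to 1 (fully open), then the shift along the world's x, y, z in cm, then the turn, a rotation vector about the world's x, y, z in degrees. A call has 1 to 12 rows; each row is the pose to reach, as a shift and turn from the pose measured when the call began; what a row does not reach only later rows make up. A row lasts 1/8 s, in which the tool goes at most 62.5 mm and 10.7 degrees, less where a joint would pass 70% of its speed; a pose out of reach is approached as far as the arm can. A call with a gripper value outside its range is refused whole. The fingers move at their own pace and stop on an object; FORCE is the grip in N (left out, the last holds). Time passes only in rows, so rows that repeat a pose let the fingers close. It gives the time, the measured TCP pose, the force and the opening at its end, in the units of the state.
- telemetry.get_state(): the state, without advancing time (a new reading comes with each control period).
- grab_frame(name): name is "scene" or "top" or "wrist"; returns a dict with "pixels" (400x640x3 uint8, red, green, blue), "fx", "fy", "cx", "cy" (pixels), "R" (3x3) and "t" (3): a world point X has camera coordinates R X + t. Camera axes: x right, y down, z forward; pixel columns grow to the right and rows downward; lengths in m; the calibration is good to about 2 mm. The wrist camera is an equidistant fisheye: a pixel r from the principal point sees the ray r / f radians off the axis. A picture is of the moment at which its call begins. There is no depth.
- arm.job_done(): hands the job in, once; it reports no verdict.
Trained networks look in the newest picture that a camera, given by its name, has taken for a name from the list of things; names that differ only in an ending like _2 or _b are one class to them, and where a whole thing is asked for, a point or a joint stands for the part that bears it (a point fixed in the world has none). Each returns a list of dicts, best first, with "p" (0 to 1); they miss things now and then, are a little off and sometimes report something else, mostly with a low value. They report only what shows in the picture. A call takes as long as a camera call. They do not tell look-alikes from the thing itself.
- regions_of(camera, name): "pixels" (400x640 bool, what is visible of it) and "bbox" ([left, top, right, bottom] in pixels, round what is visible of it).
- pinpoint(camera, name): "location" ([column, row] in pixels: a listed point, or the origin of a listed thing).
The state is a dict: "t": time; "q": joint angles; "qd": joint speeds; "joint_efforts": joint torques, N m; "eef_pos": TCP position; "ee_rot": TCP orientation; "force": force on the tool from outside, world axes, zero at the start; "moment": the same for the moment, N m; "width": finger opening in m.
Only numpy, scipy, OpenCV 4.12 (cv2) and the standard library are available. Lean on these libraries where they do the work, as an engineer would, in place of code of your own. Each camera call takes 0.05 s, during which the arm holds its last target. There are 200 camera calls.

TASK

Post the machined steel jaw lying on the infeed deck into the parts drop box: with one fingertip press the bar beside the deck down and keep it down, so that the sprung flap stays lifted off the mouth, and with the other fingertip push the jaw along the deck under the flap until it drops into the box. Then let the bar go so the flap springs shut, and move clear. Only push the jaw, do not lift it, and leave the bushing, the brass fitting and the oil bottle where they stand.

Things in the scene. Friction and masses are not known exactly. Their poses are not given: they have to be found in the camera images.
- dropbox: Fixed grey metal parts drop box with a raised infeed deck, bolted to the bench. Origin: on the bench (z = 0) under the middle of the box's mouth. +x points into the box (the push direction), +y to the side with the press bar, z up. All x, y below are in these axes. Box x = 0 to 118 mm, inside 110 x 64 mm, floor 6 mm and walls 97 mm above the bench; shut, its lid's top is 105 mm up.
- mouth (a point): Middle of the deck's inner end at the mouth: x = 0, y = 0, on the deck, 75 mm above the bench. The deck is flat steel from x = -165 to +2 mm; side rails 6 mm high leave a lane 38 mm wide (y = -19 to +19). Beyond it the floor is 69 mm lower: a part over half past the edge tips in. Fingers from above cannot pass x = -2 mm: the lid and its apron are there.
- flap (a joint): Angle (rad) of the sprung aluminium flap: 0 shut, stop at 0.62. One rigid see-saw: lid roof over the box, apron hanging over the mouth, and press bar. Shut, the apron ends 8 mm above the deck and blocks the jaw. Pressing the bar lifts it: at 0.42 rad the gap over the lane is 21 mm at y = +19 mm, more further from the hinge; the roof's far edge is then 140 mm above the bench. Let go, it shuts.
- hinge (a point): Point on the flap's hinge line: x = 0, y = +50 mm, 81 mm above the bench. The line runs parallel to the dropbox x axis; the press bar lies on its +y side, roof and apron on its -y side. Axes as dropbox.
- press_bar (a point): Middle of the top of the press bar, a flat plate 155 x 48 x 4 mm, part of the flap, x = -145 to +10 mm, 6 to 54 mm out from the hinge line. Shut, it slopes up outwards at 0.42 rad, edges 86 to 106 mm above the bench. At flap 0.42 it is level, top 84 mm up (9 mm above the deck), so one fingertip on it and one behind the jaw are level. 4 to 9 N holds it; a finger may slide along it.
- jaw: Machined steel clamp jaw, a flat block 56 x 30 x 14 mm (x, y, z) with two dark counterbores on top, 0.11 to 0.21 kg, lying flat on the deck in the lane, its long side along the lane. Origin: centre of its underside. To be pushed at its end away from the box.
- bushing: Bystander: steel flanged bushing, 44 mm across, 42 mm high, standing loose on the bench. Origin: centre of its underside.
- fitting: Bystander: brass fitting, 38 mm across, 50 mm high, standing loose on the bench. Origin: centre of its underside.
- oil: Bystander: small white oil bottle with black cap, 42 mm across, 95 mm high, standing loose on the bench. Origin: centre of its underside.
There are look-alikes about, which are no part of the job. Several things have the shape of the jaw; the one meant has the colours described above.

How it is judged:
By the outcome, as a careful person would: the job done as asked, in the order asked, and still so for the second after the job is handed in, with the robot touching nothing.
It also fails if it takes over 32 s, if anything falls off the work surface, if the arm or the gripper's body presses on something with over 40 N, if the wrist force passes 120 N, or if a joint passes its speed limit or range.

## Working session

There is one attempt and no reset: what is moved stays moved. The work goes in short steps, Python scripts to look and compute and a shell command to move; the robot and the scene stay as the last step left them, time stands still between calls to the robot, and variables do not carry over. Pictures are saved under pics/ and viewed, about 8 in all and at most 12, crops included, and the job is handed in when it is done.

```bash
mkdir -p pics; cat > h.py <<'E'
import numpy as np, cv2
from station import telemetry, grab_frame, arm, regions_of, pinpoint
def ray(f,px):
    R=np.array(f["R"]);t=np.array(f["t"])
    u=(px[0]-f["cx"])/f["fx"];v=(px[1]-f["cy"])/f["fy"]
    d=R.T@np.array([u,v,1.]);return -R.T@t,d
def at_z(f,px,z):
    c,d=ray(f,px);return c+d*(z-c[2])/d[2]
def proj(f,X):
    p=np.array(f["R"])@np.array(X)+np.array(f["t"]);return [f["fx"]*p[0]/p[2]+f["cx"],f["fy"]*p[1]/p[2]+f["cy"]]
E
python3 - <<'E'
from h import *
np.set_printoptions(precision=4,suppress=True)
s=telemetry.get_state();print(s["eef_pos"],s["ee_rot"],s["width"],s["t"])
fs={}
for c in ["scene","top"]:
    f=grab_frame(c);fs[c]=f
    cv2.imwrite(f"pics/{c}0.png",f["pixels"][:,:,::-1])
    print(c,"cam pos",-np.array(f["R"]).T@np.array(f["t"]))
    for n,z in [("dropbox",0),("mouth",.075),("hinge",.081),("press_bar",.096),("jaw",.075),("bushing",0),("fitting",0),("oil",0)]:
        for r in pinpoint(c,n)[:4]:
            print(n,round(r["p"],2),np.round(r["location"],1),at_z(f,r["location"],z))
E
```

```text
[0.1648 0.6541 0.2256] [-3.1414 -0.0017 -1.8177] 0.08782908777573462 0.0
scene cam pos [0.9062 0.4654 0.8031]
dropbox 0.97 [286.9 223.3] [ 0.579  -0.0724  0.    ]
dropbox 0.52 [233.8 208.6] [ 0.6507 -0.1805 -0.    ]
dropbox 0.49 [330.8 196.6] [ 0.4525 -0.0749  0.    ]
mouth 0.81 [284.4 202.9] [ 0.5828 -0.0696  0.075 ]
hinge 0.94 [301.1 215.1] [ 0.5772 -0.0179  0.081 ]
press_bar 0.65 [334.  196.9] [ 0.502  -0.0057  0.096 ]
jaw 0.69 [371.6 248.1] [0.5146 0.1267 0.075 ]
jaw 0.67 [350.3 153.6] [ 0.3771 -0.1004  0.075 ]
jaw 0.6 [314.1 186.4] [ 0.5053 -0.0692  0.075 ]
bushing 0.69 [291.6 167. ] [ 0.4689 -0.2098  0.    ]
fitting 0.49 [266.6 182.1] [ 0.546  -0.2044  0.    ]
oil 0.66 [233.8 207.1] [ 0.6484 -0.1843  0.    ]
top cam pos [ 0.4392 -0.0459  0.9779]
dropbox 0.56 [329.5 198.4] [ 0.5729 -0.0697  0.    ]
mouth 0.97 [333.2 193.4] [ 0.5736 -0.0758  0.075 ]
hinge 0.67 [309.4 192.8] [ 0.5735 -0.0246  0.081 ]
press_bar 0.65 [298.4 224.5] [ 0.5043 -0.0029  0.096 ]
jaw 0.74 [261.3 241. ] [0.4701 0.0762 0.075 ]
jaw 0.66 [365.9 305.1] [ 0.3387 -0.1452  0.075 ]
jaw 0.55 [336.6 229.1] [ 0.4967 -0.0834  0.075 ]
jaw 0.52 [258.5 192. ] [0.5751 0.085  0.075 ]
bushing 0.82 [390.2 243.8] [ 0.4686 -0.2102  0.    ]
fitting 0.62 [391.2 211.2] [ 0.5442 -0.2135  0.    ]
oil 0.89 [375.4 169.6] [ 0.6424 -0.1775  0.    ]
```

View pics/scene0.png

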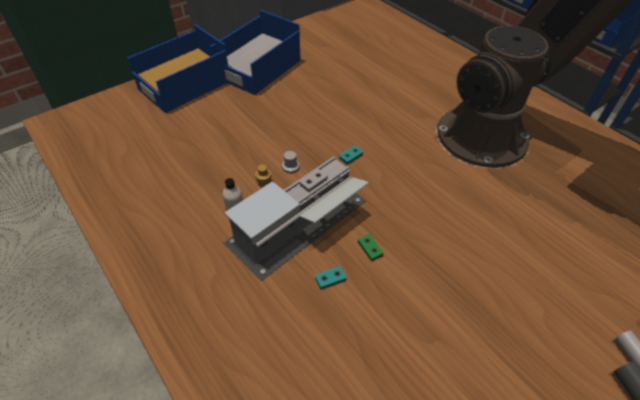

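View pics/top0.png

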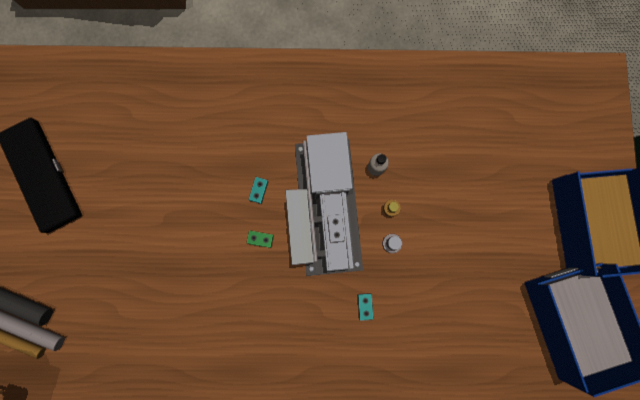

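The grey jaw lies in the lane at scene (314,180), top (336,228); the teal and green ones are look-alikes on the bench. The box's +x points roughly along world +x. Next I fit the box pose and check it with an overlay.

```bash
cat >> h.py <<'E'
def W(p,X):  # box pose p=(x,y,yaw)
    c,s=np.cos(p[2]),np.sin(p[2]);return [p[0]+c*X[0]-s*X[1],p[1]+s*X[0]+c*X[1],X[2]]
c,s=np.cos(.42),np.sin(.42)
BAR=[[x,.05+r*c-.003*s*1,.081+r*s+.003*c] for x,r in((-.145,.006),(-.145,.054),(.01,.054),(.01,.006))]
DECK=[[-.165,-.019,.081],[-.165,.019,.081],[0,.019,.081],[0,-.019,.081]]
E
python3 - <<'E'
from h import *
from scipy.optimize import least_squares
P={"scene":{"mouth":(284.4,202.9),"hinge":(301.1,215.1),"press_bar":(334,196.9),"dropbox":(286.9,223.3)},
"top":{"mouth":(333.2,193.4),"hinge":(309.4,192.8),"press_bar":(298.4,224.5),"dropbox":(329.5,198.4)}}
L={"mouth":[0,0,.075],"hinge":[0,.05,.081],"press_bar":list(np.mean(BAR,0)),"dropbox":[0,0,0]}
F={c:grab_frame(c) for c in P}
g=lambda p:np.concatenate([np.subtract(proj(F[c],W(p,L[n])),P[c][n]) for c in P for n in P[c]])
r=least_squares(g,[.574,-.074,.05],loss="soft_l1");p=r.x;print(p,np.degrees(p[2]),np.round(g(p),1))
for cam,(x0,y0,x1,y1),k in [("top",(280,120,400,280),5),("scene",(215,140,385,280),4)]:
    f=F[cam];im=f["pixels"][y0:y1,x0:x1,::-1]
    im=cv2.resize(im,None,fx=k,fy=k,interpolation=cv2.INTER_CUBIC)
    im2=im.copy()
    for poly,col in((BAR,(0,0,255)),(DECK,(0,255,0)),([[0,0,.075]],(255,0,0))):
        q=np.array([[(a-x0+.5)*k,(b-y0+.5)*k] for a,b in (proj(f,W(p,X)) for X in poly)])
        cv2.polylines(im2,[q.astype(int).reshape(-1,1,2)],True,col,1)
    if cam=="top": im2=cv2.resize(np.hstack([im[:,:300],im2[:,:300]]),(600,800))[:600] if 0 else im2[:600]
    cv2.imwrite(f"pics/{cam}1.png",im2)
for c in P:
    for r in regions_of(c,"jaw"):
        m=r["pixels"].astype(np.uint8);b=r["bbox"];print(c,r["p"],b,cv2.minAreaRect(cv2.findNonZero(m)))
E
```

```text
[ 0.57808115 -0.0729472   0.09327142] 5.34405892283237 [ 0.9 -2.  -0.  -2.5  0.   1.1  0.2 -0.4 -1.3 -2.1 -0.7  0.   0.2  0.2
  1.4 -2.2]
scene 0.89 [359.1, 235.2, 385.7, 262.4] ((370.2094421386719, 246.9932403564453), (27.66693878173828, 15.228440284729004), 54.46232223510742)
scene 0.78 [315.7, 268.7, 344.9, 288.0] ((329.46551513671875, 277.0862121582031), (16.019386291503906, 28.099580764770508), 66.80140686035156)
scene 0.74 [301.2, 172.7, 325.2, 189.9] ((312.6689147949219, 179.73648071289062), (13.600973129272461, 25.574480056762695), 54.46232223510742)
scene 0.73 [341.2, 143.9, 364.9, 165.3] ((351.1470642089844, 154.41177368164062), (11.833402633666992, 22.12331771850586), 59.036251068115234)
top 0.89 [250.2, 176.9, 265.7, 202.9] ((258.1509094238281, 189.4716796875), (14.285496711730957, 24.175457000732422), 15.945395469665527)
top 0.74 [245.3, 232.9, 271.4, 247.4] ((259.6156005859375, 238.24855041503906), (25.013408660888672, 12.924861907958984), 8.746162414550781)
top 0.73 [355.9, 292.2, 374.5, 320.9] ((365.0456848144531, 306.1395568847656), (26.218914031982422, 13.750680923461914), 85.91438293457031)
```

View pics/top1.png

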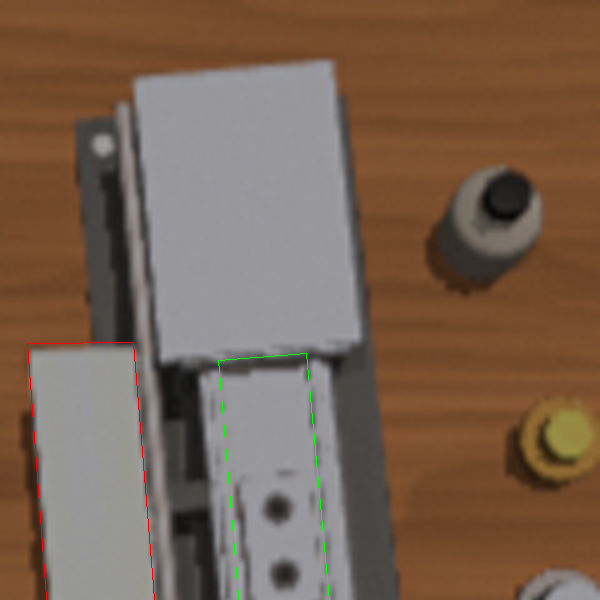

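View pics/scene1.png

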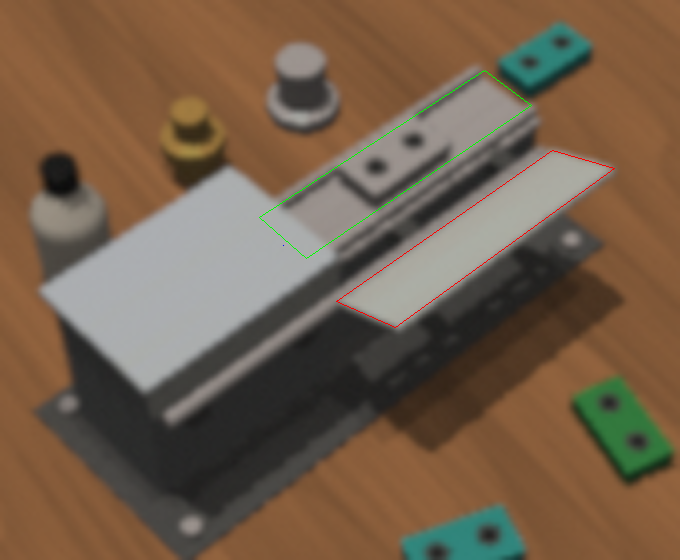

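The overlay agrees with both views to about 1 px. The box is at (0.578, -0.073) with yaw 5.34°, and the jaw's centre is at box x ≈ -0.08.

Plan: open 66 mm, TCP at box (-0.126, 0.043), tool x along box y, then descend to z ≈ 83 mm.

```bash
python3 -m inch '0.75 14 -12 -2 0 0 8; 0.75 28 -25 -4 0 0 19.5; 0.75 28 -25 -4 0 0 19.5; 0.75 28 -25 -4 0 0 19.5; 0.75 28 -25 -4 0 0 19.5; 0.75 28.4 -32 -4 0 0 19.5; 0.75 28.4 -38 -4 0 0 19.5; 0.75 28.4 -44 -4 0 0 19.5; 0.75 28.4 -50 -4 0 0 19.5; 0.75 28.4 -56 -4 0 0 19.5;0.75 28.4 -62 -4 0 0 19.5;0.75 28.4 -66 -4 0 0 19.5'
python3 - <<'E'
from h import *
p=(.578,-.073,.0933);s=telemetry.get_state()
print(s["eef_pos"],s["ee_rot"],s["width"]);print("target",W(p,[-.126,.043,.083]),"axis",p[2]-np.pi/2)
f=grab_frame("top");q=at_z(f,(335.8,227.8),.089);c,sn=np.cos(p[2]),np.sin(p[2]);d=q[:2]-p[:2];print("jaw local",c*d[0]+sn*d[1],-sn*d[0]+c*d[1])
E
```

```text
t: 2.6
eef_pos: [0.4486, 0.0163, 0.1871]
ee_rot: [-3.14, 0.0, -1.477]
force: [1.7, 0.5, 0.5]
width: 0.0656
[0.44862263 0.01625424 0.1871017 ] [-3.14027657e+00  3.35349030e-04 -1.47659294e+00] 0.06562770814998732
target [np.float64(0.4485419283579596), np.float64(-0.04192577134144218), 0.083] axis -1.4774963267948966
jaw local -0.07990219510191938 -0.0007238668512485422
```

```bash
python3 -m inch '0.75 0 -4 0 0 0 0; 0.75 0 -5.8 -3 0 0 0; 0.75 0 -5.8 -6.7 0 0 0; 0.75 0 -5.8 -6.7 0 0 0; 0.75 0 -5.8 -6.7 0 0 0'
python3 - <<'E'
from h import *
o=[]
for cam,(x0,y0,x1,y1) in [("top",(270,120,400,280)),("scene",(215,110,400,280))]:
    f=grab_frame(cam);o.append(cv2.resize(f["pixels"][y0:y1,x0:x1,::-1],(395,480),interpolation=cv2.INTER_CUBIC))
cv2.imwrite("pics/a2.png",np.hstack(o))
E
```

```text
t: 3.28
eef_pos: [0.448, -0.0468, 0.1209]
ee_rot: [-3.141, -0.001, -1.479]
force: [0.7, 0.1, 0.3]
width: 0.0657
```

View pics/a2.png

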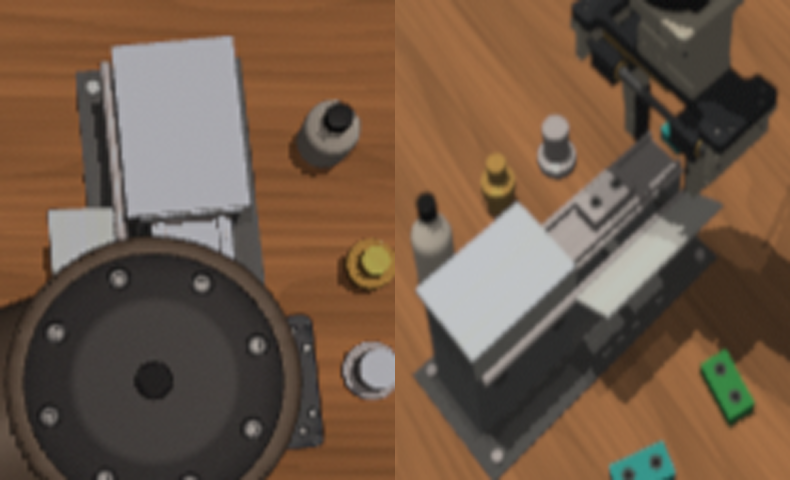

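The two fingers stand over the rear of the lane and the bar, behind the jaw. I'll correct y by +5 mm and press down.

```bash
python3 -m inch '0.75 0.05 0.5 0 0 0 0; 0.75 0.05 0.5 -1 0 0 0; 0.75 0.05 0.5 -2 0 0 0; 0.75 0.05 0.5 -3 0 0 0; 0.75 0.05 0.5 -3.5 0 0 0; 0.75 0.05 0.5 -3.8 0 0 0; 0.75 0.05 0.5 -3.8 0 0 0;0.75 0.05 0.5 -3.8 0 0 0'
python3 - <<'E'
from h import *
f=grab_frame("scene");cv2.imwrite("pics/a3.png",cv2.resize(f["pixels"][110:280,215:400,::-1],(740,600),interpolation=cv2.INTER_CUBIC))
s=telemetry.get_state();print(s["eef_pos"],s["force"])
E
```

```text
t: 4.38
eef_pos: [0.4487, -0.0415, 0.0834]
ee_rot: [-3.14, -0.001, -1.479]
force: [-2.2, 3.1, 5.0]
width: 0.066
[ 0.44872931 -0.04145395  0.08342841] [-2.05323651  3.26776457  3.54307824]
```

View pics/a3.png

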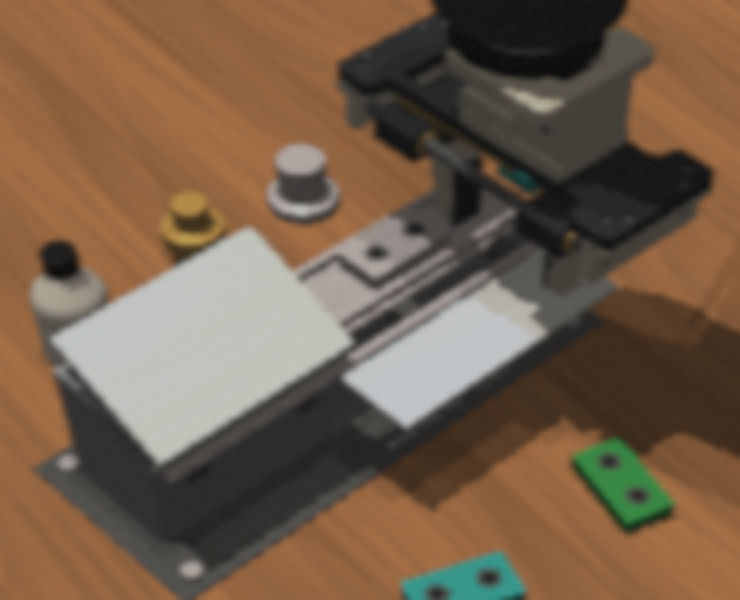

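The bar is level and the flap is open. I'll push along (0.9957, 0.093), holding the height.

```bash
python3 -m inch '0.75 0.5 0.05 -0.05 0 0 0; 0.75 1.1 0.1 -0.05 0 0 0; 0.75 1.7 0.16 -0.05 0 0 0; 0.75 2.3 0.21 -0.05 0 0 0; 0.75 2.9 0.27 -0.05 0 0 0; 0.75 3.5 0.33 -0.05 0 0 0; 0.75 4.1 0.38 -0.05 0 0 0; 0.75 4.7 0.44 -0.05 0 0 0; 0.75 5.3 0.5 -0.05 0 0 0; 0.75 5.9 0.55 -0.05 0 0 0; 0.75 6.5 0.6 -0.05 0 0 0; 0.75 6.5 0.6 -0.05 0 0 0'
python3 - <<'E'
from h import *
f=grab_frame("scene");cv2.imwrite("pics/a4.png",cv2.resize(f["pixels"][110:280,215:400,::-1],(740,600),interpolation=cv2.INTER_CUBIC))
s=telemetry.get_state();print(s["eef_pos"],s["force"])
E
```

```text
t: 5.92
eef_pos: [0.5138, -0.0359, 0.0827]
ee_rot: [-3.141, -0.001, -1.479]
force: [-3.2, -2.3, 4.0]
width: 0.0658
[ 0.5138331  -0.03592851  0.08272419] [-1.72668128 -2.07034383  2.8212319 ]
```

View pics/a4.png

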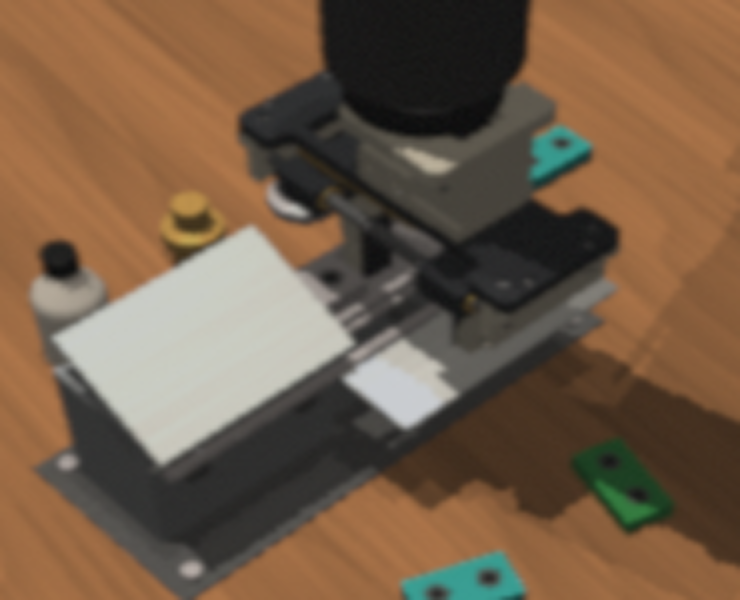

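The jaw is under the apron, with its rear counterbore at (328,278). I'll push the last 40 mm and pause there.

```bash
python3 -m inch '0.75 0.5 0.05 0 0 0 0; 0.75 1.1 0.1 0 0 0 0; 0.75 1.7 0.16 0 0 0 0; 0.75 2.3 0.21 0 0 0 0; 0.75 2.9 0.27 0 0 0 0; 0.75 3.5 0.33 0 0 0 0; 0.75 4 0.37 0 0 0 0; 0.75 4 0.37 0 0 0 0; 0.75 4 0.37 0 0 0 0; 0.75 4 0.37 0 0 0 0'
python3 - <<'E'
from h import *
f=grab_frame("wrist");a=cv2.resize(f["pixels"][:,:,::-1],(480,300));g=grab_frame("scene")["pixels"][130:280,215:345,::-1]
cv2.imwrite("pics/a5.png",np.hstack([a,cv2.resize(g,(300,300),interpolation=cv2.INTER_CUBIC)]))
s=telemetry.get_state();print(s["eef_pos"],s["force"])
for c in("scene","wrist"):
    for r in regions_of(c,"jaw"): print(c,r["p"],r["bbox"])
E
```

```text
t: 7.22
eef_pos: [0.5546, -0.0321, 0.0831]
ee_rot: [-3.139, -0.001, -1.479]
force: [0.3, -2.0, 5.1]
width: 0.0655
[ 0.55457363 -0.03214275  0.08310741] [ 1.15871417 -1.22675898  3.10555274]
scene 0.88 [317.3, 267.1, 345.9, 288.3]
scene 0.74 [357.7, 232.5, 385.7, 263.6]
scene 0.69 [338.5, 142.4, 360.3, 164.4]
wrist 0.74 [143.2, 113.2, 193.4, 185.9]
```

View pics/a5.png

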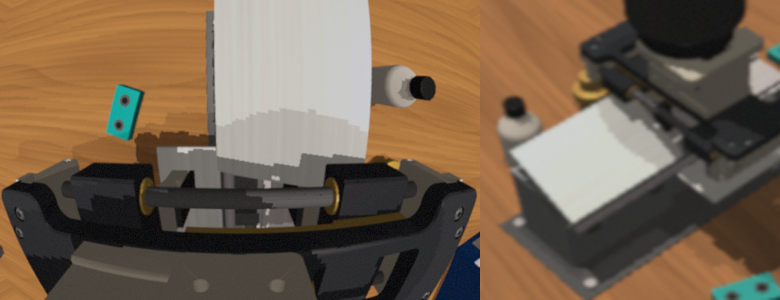

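No push force remains and no jaw region shows at the mouth, so it has likely dropped. I'll back off along the lane with the bar still held and look before releasing.

```bash
python3 -m inch '0.75 -1 -0.09 0 0 0 0; 0.75 -2 -0.18 0 0 0 0; 0.75 -3 -0.28 0 0 0 0; 0.75 -4 -0.37 0 0 0 0; 0.75 -5 -0.46 0 0 0 0; 0.75 -6 -0.56 0 0 0 0; 0.75 -7 -0.65 0 0 0 0; 0.75 -8 -0.74 0 0 0 0;0.75 -8 -0.74 0 0 0 0'
python3 - <<'E'
from h import *
f=grab_frame("wrist");a=cv2.resize(f["pixels"][80:320,160:480,::-1],(400,300));g=grab_frame("scene")["pixels"][130:280,215:365,::-1]
cv2.imwrite("pics/a6.png",np.hstack([a,cv2.resize(g,(300,300),interpolation=cv2.INTER_CUBIC)]))
s=telemetry.get_state();print(s["eef_pos"],s["force"])
E
```

```text
t: 8.55
eef_pos: [0.4727, -0.0399, 0.0828]
ee_rot: [-3.141, -0.001, -1.479]
force: [-1.0, 1.7, 4.1]
width: 0.0656
[ 0.47273352 -0.03986724  0.08251981] [-2.71942047  0.79601534  4.55014389]
```

View pics/a6.png

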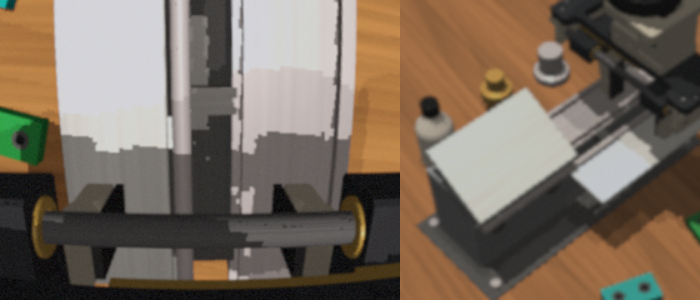

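The lane is empty up to the mouth, so the jaw is in the box. Now I release the bar and move clear.

```bash
python3 -m inch '0.75 0 0 0.8 0 0 0; 0.75 0 0 1.6 0 0 0; 0.75 0 0 2.4 0 0 0; 0.75 0 0 3.5 0 0 0; 0.75 0 0 6 0 0 0; 0.75 0 0 10 0 0 0; 0.75 0 4 14 0 0 0; 0.75 0 10 14 0 0 0; 0.75 0 16 14 0 0 0; 0.75 0 20 14 0 0 0; 0.75 0 20 14 0 0 0; 0.75 0 20 14 0 0 0'
python3 - <<'E'
from h import *
o=[]
for cam,(x0,y0,x1,y1) in [("top",(240,120,400,320)),("scene",(215,130,385,290))]:
    f=grab_frame(cam);o.append(cv2.resize(f["pixels"][y0:y1,x0:x1,::-1],(395,480),interpolation=cv2.INTER_CUBIC))
    for n in ("bushing","fitting","oil"): r=pinpoint(cam,n)[0];print(cam,n,np.round(at_z(f,r["location"],0),3))
    for r in pinpoint(cam,"press_bar")[:1]:print(r)
cv2.imwrite("pics/a7.png",np.hstack(o))
s=telemetry.get_state();print(s["t"],s["eef_pos"],s["force"])
E
```

```text
t: 10.15
eef_pos: [0.4725, 0.1601, 0.2227]
ee_rot: [3.14, -0.001, -1.478]
force: [-0.6, 0.9, -0.2]
width: 0.0661
top bushing [ 0.467 -0.209  0.   ]
top fitting [ 0.542 -0.21   0.   ]
top oil [ 0.645 -0.178  0.   ]
{'location': [295.0, 224.3], 'p': 0.92}
scene bushing [ 0.466 -0.205  0.   ]
scene fitting [ 0.553 -0.218  0.   ]
scene oil [ 0.651 -0.184  0.   ]
{'location': [333.9, 196.1], 'p': 0.64}
10.65 [0.47280802 0.15985412 0.22254989] [ 0.14876035 -0.8105008  -0.4042761 ]
```

View pics/a7.png

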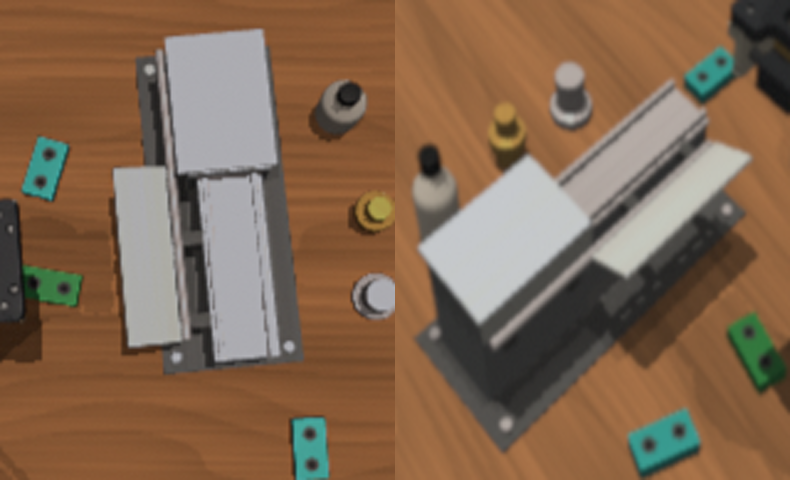

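The deck is empty, the flap is shut, the bystanders have not moved, and the gripper is clear.

```bash
python3 -c "
from station import arm; print(arm.job_done())"
```

```text
the job is handed in; nothing more can be done
None
```

I posted the steel jaw into the drop box and handed the job in at about 10.7 s. One fingertip held the bar down while the other pushed the jaw along the deck until it dropped. I then backed off, let the bar go so the flap shut, and moved clear.

My last checks:
- **Jaw:** the lane is empty up to the mouth. I did not see the jaw inside the box, because the lid hides it. I infer the drop from the empty lane and from the push force falling to about zero at the end.
- **Flap:** the lid and bar look the same as at the start, so it is shut.
- **Bystanders:** the top camera finds the bushing, fitting and oil bottle within about 4 mm of where they were at the start. The scene camera puts the fitting 15 mm from its first reading; the picture shows it standing in place, and I take that as network error.
- **Forces:** the readings I took were about 6 N or less, and at the end about 1 N, with nothing touched.

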